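# Load the trim gauge and hold its readout cover open

## Robot

A 6-joint arm with a two-finger parallel gripper is mounted at the origin on a cart in front of the work surface, level with it; the furniture and walls round the work are solid. World frame = base frame: x ahead of the robot, y to its left, z up, the work surface at z = 0. Lengths are in m, angles in rad, forces in N, time in s.
With the tool pointing down it reaches from about 0.3 to 0.75 m from the base axis. Payload 8.5 kg.
Tool frame: the origin (TCP) lies midway between the tips of the shut fingers; the grasp point (between the pads) lies 19 mm behind it; z points along the fingers, y is the line along which they close (so a half turn about z gives the same grasp; the last joint's range is limited). The gripper opens to 88 mm and grips with 3 to 60 N. Pads are 18 mm wide; open, the fingers measure 123 mm over their backs; the gripper's body (75 mm by 187 mm) begins 45 mm behind the grasp point.
Start: joints at [1.116, 0.381, 1.297, -0, 1.464, -0.215], TCP at [0.131, 0.534, 0.204] pointing down, gripper open.
Joint ranges: [-3.11, 3.11], [-0.89, 2.33], [0.22, 2.48], [-1.42, 4.56], [0.17, 2.85], [-2.88, 2.88]. Speed limits (rad/s): [2.39, 2.39, 3.14, 3.14, 3.14, 3.14].

## Interface

Orientations are given as a unit quaternion [x, y, z, w].
In Python, from rig import bot gives the robot as it stands.
- The arm moves only by the tool servo_tool, never from a script. Its argument "commands" is a list that holds one entry, the list of rows, each a list of 5 numbers: the opening in per cent of the stroke, from 0 (shut) to 100 (fully open), then the shift along the tool's x, y, z in mm, then the turn about the tool's z in degrees. A call has 1 to 8 rows; each row shifts and turns the commanded pose from where the row before left it, along the tool's axes as they then stand; what a row does not reach is not made up. A row lasts 1/8 s, in which the tool goes at most 62.5 mm and 10.7 degrees, less where a joint would pass 70% of its speed; a pose out of reach is approached as far as the arm can. A call is refused whole if a number of a shift passes 62.5 or a number of a turn 10.7, either way. A call with a gripper value outside its range is refused whole. The fingers move at their own pace and stop on an object; "force" is the grip in N (left out, the last holds). Time passes only in rows, so rows that do not move let the fingers close. It gives the time, the measured TCP pose, the force, the opening and the grip force at its end, in the units of the state.
- bot.state(): the state, without advancing time (a new reading comes with each control period).
- bot.read_camera(name): name is "scene" or "top"; returns a dict with "img" (420x560x3 uint8, red, green, blue), "fov_y" (degrees; the focal length in pixels is half the picture's height over the tangent of half this angle, whatever the lens; pixels are square), "cx", "cy" (the principal point, pixels), "rvec" (rotation vector, rad) and "tvec" (3), from world to camera coordinates, as OpenCV has them. Camera axes: x right, y down, z forward; pixel columns grow to the right and rows downward; lengths in m; the calibration is good to about 2 mm. A picture is of the moment at which its call begins. There is no depth.
- bot.hand_in(): hands the job in; it is judged then, once.
The state is a dict: "clock": time; "joints": joint angles; "joint_velocities": joint speeds; "effort": joint torques, N m; "eef_pos": TCP position; "eef_rot": TCP orientation; "wrist_force": force on the tool from outside, world axes, zero at the start; "wrist_torque": the same for the moment, N m; "finger_gap": opening from 0.0 (shut) to 1.0 (fully open); "grip_force": force on a finger pad.
Only numpy, scipy, OpenCV 4.12 (cv2) and the standard library are available. Lean on these libraries where they do the work, as an engineer would, in place of code of your own. Each camera call takes 0.05 s, during which the arm holds its last target. There are 200 camera calls.

## Task

Seat the blue trim insert flat and square in the black nest of the gauge station and let go of it. Then give the readout's grey cover a gentle pull up by its orange tongue to learn whether its hidden catch is holding it: only if it is caught, press the red release button fully down, and do not force the cover. Lift the cover about half-way (roughly 45 degrees) and finish while still holding it there, so that the readout can be read, leaving the tape roll, plug gauge and carton where they are.

Things in the scene. Friction and masses are not known exactly. Their poses are not given: they have to be found in the camera images.
- station: Fixed gauge station: aluminium base plate 170 x 310 x 12 mm. Origin under the middle of the plate, on the work surface; its x axis points from the station's front to its back (away from the robot at yaw 0), y to its left, z up. The black nest is on its right, the grey readout case (105 x 147 mm, top 60 mm above the work surface) on its left.
- pocket_floor (a point): Centre of the nest pocket's floor, 16 mm above the work surface. The pocket is 60 mm along the station's x and 84 mm along its y, 10 mm deep, with 10 mm wide walls. Axes as the station's.
- insert_center (a point): Blue moulded trim insert, loose, about 0.12 kg: a plate 56 (own x) x 80 (own y) x 14 mm with an upright grip rib on top, 12 mm thick (own x), 44 mm long (own y), its top 46 mm above the underside. The point is half-way up (23 mm above the underside), at the centre. Either way round fits. Axes: x across the rib, y along the rib, z up.
- cover (a joint): Angle of the grey dust cover, rad: 0 shut, grows as its front is lifted, stop 1.35. Spring and weight shut it (1 to 2 N at the tongue). If the hidden catch is caught (random, unseen) it rises freely only 0.02 to 0.06 rad (3 to 8 mm at the tongue), then stops hard; if not it rises on freely. Once released the catch stays free.
- cover_tongue (a point): Grip point in the middle of the orange tongue on the cover's front: 16 mm wide along the station's y, 12 mm thick, free from 27 mm behind this point (cover's edge) to 18 mm in front; 62 mm above the work surface when shut, air below down to the base plate. Pinched by its sides it pivots between the fingers as the cover rises. The case's front wall is 29 mm behind. Axes turn with the cover.
- cover_hinge (a point): Middle of the cover's hinge line, which runs along the station's y axis; 60 mm above the work surface. The tongue point lies 129 mm in front of it and 2 mm above it when shut. Axes as the station's.
- release (a joint): Travel of the red release button, m: 0 up, 0.008 fully down; a spring returns it, about 2 N to start and 6 N fully down. Fully down frees the catch, which then stays free.
- release_top (a point): Centre of the top of the round red release button (26 mm across), which stands 11 mm above the case's flat deck, right of the cover; 71 mm above the work surface when up. The cover's top is 68 mm above the work surface and begins 25 mm to the left of this point. It is pressed straight down.
- tape_roll: White tape roll, 59 x 58 x 24 mm, loose bystander; origin under its centre.
- plug_gauge: Black and steel plug gauge lying flat, 22 x 113 x 22 mm, loose bystander; origin under its centre.
- box_blades: Small white and blue carton, 35 x 75 x 45 mm, loose bystander; origin under its centre.
Things that resemble listed ones, but are neither listed nor needed, are in the scene too. There is more than one size of the part that bears insert_center; the job needs the middle-sized.

How it is judged:
By the outcome, as a careful person would: the job done as asked, in the order asked, and still so for the second after the job is handed in, while the arm keeps its last pose, push and grip.
It also fails if it takes over 54 s, if anything falls off the work surface, if the arm or the gripper's body presses on something with over 40 N, if the wrist force passes 120 N, or if a joint passes its speed limit or range.

## Working session

There is one attempt and no reset: what is moved stays moved. The work goes in short steps, Python scripts to look and compute and a tool call to move; the robot and the scene stay as the last step left them, time stands still between calls to the robot, and variables do not carry over. Pictures are saved under pics/ and viewed, at most 10 in all, crops included, and the job is handed in when it is done.

Besides the shell and the picture viewer there is one more tool, called as name(argument=value, ...) on one line, values as JSON. servo_tool: Moves the arm, as the interface text tells. Its arguments: {"type":"object","properties":{"commands":{"type":"array"},"force":{"type":"number"}},"required":["commands"]}

```bash
mkdir -p pics; ls
python3 - <<'E'
from rig import bot
import cv2
for n in("scene","top"):
    c=bot.read_camera(n); cv2.imwrite(f"pics/{n}0.png",c["img"][:,:,::-1]); print(n,c["fov_y"],c["cx"],c["cy"],c["rvec"],c["tvec"])
s=bot.state();print(s)
E
```

```text
pics
scene 51.0805279754385 284.56921400473897 206.9984184778275 [ 1.43074798 -2.23325204  0.77545531] [0.25367099 0.46248823 0.82017689]
top 55.079587327333456 282.9582973161611 207.7842616774048 [ 2.15536527 -2.10029123  0.19642065] [-0.02290601  0.57282999  0.99403231]
{'clock': 0.1, 'joints': array([ 1.11569414e+00,  3.81142629e-01,  1.29811838e+00,  1.32244012e-06,
        1.46360857e+00, -2.15290835e-01]), 'joint_velocities': array([ 7.53169567e-05, -1.46340339e-03, -2.00210185e-03, -2.15368459e-03,
       -5.04821754e-04, -6.41196924e-04]), 'effort': array([ 4.70261264e-03, -4.38648248e+01, -2.24910182e+01,  7.15309381e-02,
        3.42427706e-02, -4.37777874e-05]), 'eef_pos': array([0.13050701, 0.5340045 , 0.20371448]), 'eef_rot': array([ 1.19618608e-01,  9.92819712e-01, -6.02716812e-04, -2.10647375e-04]), 'wrist_force': array([-0.06957667, -1.45103066, -0.01362187]), 'wrist_torque': array([-0.01647823, -0.03358303, -0.01143226]), 'grip_force': 0.0, 'finger_gap': 0.9950328439693344}
```

View pics/scene0.png

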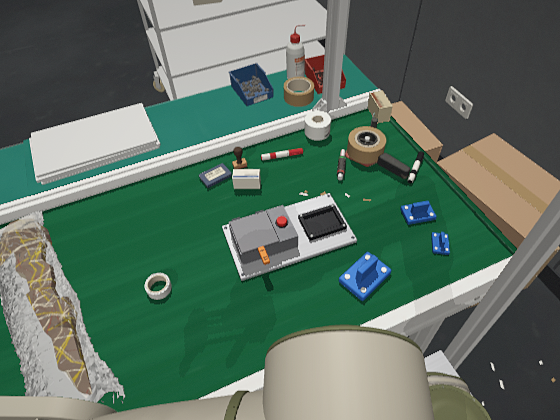

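View pics/top0.png

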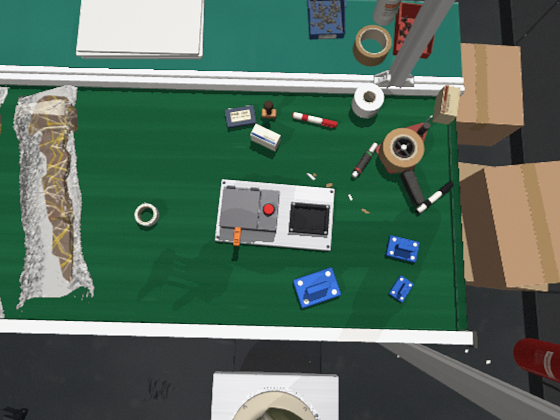

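The pictures show three blue ribbed parts in the top view: large at (318,288), middle at (403,248) and small at (401,289). The station's corners are near (221,180), (334,187), (331,250) and (216,242), with the button at (268,209) and the tongue at (237,237). Next I'll measure them to choose.

```bash
cat > h.py <<'E'
import numpy as np, cv2
from rig import bot
class Cam:
    def __init__(s,n):
        c=bot.read_camera(n); s.img=c["img"]; f=210/np.tan(np.radians(c["fov_y"]/2))
        s.K=np.array([[f,0,c["cx"]],[0,f,c["cy"]],[0,0,1]]); s.R=cv2.Rodrigues(np.array(c["rvec"]))[0]; s.t=np.array(c["tvec"]).ravel()
    def w(s,p,z):  # pixel(s) -> world at height z
        p=np.atleast_2d(p).astype(float); d=(np.linalg.inv(s.K)@np.c_[p,np.ones(len(p))].T).T@s.R; o=-s.R.T@s.t
        return o+d*((z-o[2])/d[:,2])[:,None]
    def px(s,P):
        q=(s.K@((np.atleast_2d(P)@s.R.T)+s.t).T).T; return q[:,:2]/q[:,2:]
    def save(s,n,x0,y0,x1,y1,k):
        cv2.imwrite(f"pics/{n}.png",cv2.resize(s.img[y0:y1,x0:x1,::-1],None,fx=k,fy=k,interpolation=cv2.INTER_CUBIC))
E
python3 - <<'E'
from h import *
np.set_printoptions(precision=4,suppress=True)
for n in("top","scene"):
    c=Cam(n); print(n,"cam",-c.R.T@c.t)
    hsv=cv2.cvtColor(c.img,cv2.COLOR_RGB2HSV)
    m=cv2.inRange(hsv,(100,120,50),(125,255,255))
    k,l,st,ce=cv2.connectedComponentsWithStats(m)
    for i in range(1,k):
        if st[i,4]>80 and ce[i][1]>180:
            pts=np.argwhere(l==i)[:,::-1]; W=c.w(pts,0.014)[:,:2]
            r=cv2.minAreaRect((W*1000).astype(np.float32)); print(ce[i],st[i,4],"rect mm",r)
    for nm,lo,hi,z in(("red",(0,170,120),(4,255,255),.071),("red2",(175,150,100),(180,255,255),.071),("orange",(6,170,150),(16,255,255),.068)):
        k,l,st,ce=cv2.connectedComponentsWithStats(cv2.inRange(hsv,lo,hi))
        for i in range(1,k):
            if st[i,4]>15 and 180<ce[i][1]<300 and 200<ce[i][0]<320: print(nm,ce[i],st[i],c.w(ce[i],z))
    if n=="top":
        print("corners",c.w([(221,180),(334,187),(331,250),(216,242)],.012))
        a=c.img[170:260,205:345,::-1];b=c.img[230:305,360:440,::-1]
        a=cv2.resize(a,None,fx=5,fy=5,interpolation=cv2.INTER_CUBIC);cv2.imwrite("pics/st.png",a)
        b=cv2.resize(b,None,fx=7,fy=7,interpolation=cv2.INTER_CUBIC);cv2.imwrite("pics/in.png",b)
E
```

```text
top cam [ 0.3849 -0.0073  1.081 ]
[402.2869 248.5224] 603 rect mm ((479.1475830078125, -326.97381591796875), (81.50265502929688, 57.74333572387695), 77.36740112304688)
[316.5159 287.3009] 1163 rect mm ((373.019775390625, -100.58361053466797), (77.49916076660156, 110.38551330566406), 19.34467315673828)
[400.6529 288.4824] 340 rect mm ((375.047119140625, -320.02606201171875), (42.114768981933594, 59.64741897583008), 56.63290786743164)
red [268.2658 208.6709] [264 204  10  10  79] [[0.5665 0.0293 0.071 ]]
orange [236.74 236.09] [233 228   8  18 100] [[0.4947 0.1067 0.068 ]]
corners [[ 0.6532  0.163   0.012 ]
 [ 0.6418 -0.1457  0.012 ]
 [ 0.4702 -0.1382  0.012 ]
 [ 0.4836  0.1673  0.012 ]]
scene cam [-0.0448  0.2801  0.933 ]
[418.0071 212.2372] 565 rect mm ((473.87335205078125, -323.33782958984375), (83.53423309326172, 65.42291259765625), 78.22789764404297)
[440.0851 243.1793] 329 rect mm ((369.60943603515625, -316.48040771484375), (41.92837142944336, 67.97897338867188), 56.70256042480469)
[364.4762 275.7193] 1304 rect mm ((369.54541015625, -99.07891845703125), (79.07921600341797, 118.44674682617188), 19.8394832611084)
red [281.3492 220.4762] [277 217  10   9  63] [[0.5616 0.0317 0.071 ]]
orange [263.5349 254.8372] [258 246  12  17  43] [[0.4896 0.1094 0.068 ]]
```

View pics/st.png

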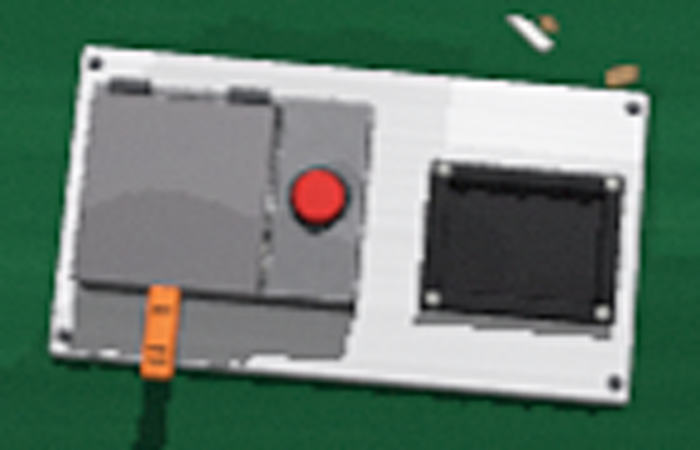

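View pics/in.png

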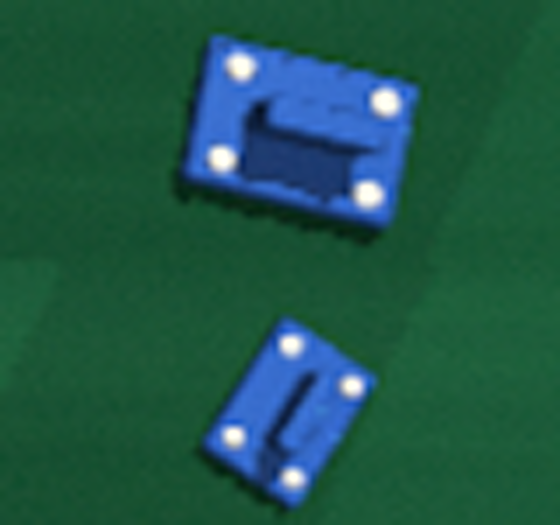

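The middle part at (403,248) measures 81 x 58 mm, against 80 x 56 given, so I choose it. The large one is 110 mm long and the small one 60 mm. Next I'll measure its screw dots, the nest dots and the station accurately in both views.

Run:
```python
from h import *
np.set_printoptions(precision=4,suppress=True)
box={"top":((383,230,425,266),(288,196,335,240)),"scene":((398,198,440,228),(298,200,350,245))}
for n in box:
    c=Cam(n); g=cv2.cvtColor(c.img,cv2.COLOR_RGB2GRAY).astype(np.float32)
    for nm,z,(x0,y0,x1,y1) in(("insert",.0145,box[n][0]),("nest",.0265,box[n][1])):
        sub=c.img[y0:y1,x0:x1].astype(int)
        m=(sub.min(2)>100).astype(np.uint8)
        k,l,st,ce=cv2.connectedComponentsWithStats(m)
        P=[]
        for i in range(1,k):
            if st[i,4]<25:
                ys,xs=np.where(cv2.dilate((l==i).astype(np.uint8),np.ones((3,3)))>0)
                w=np.clip(sub.min(2)[ys,xs]-60,0,None); P.append((np.average(xs,weights=w)+x0,np.average(ys,weights=w)+y0,st[i,4]))
        P=np.array(P); print(n,nm); print(np.c_[P,c.w(P[:,:2],z)[:,:2]])
    if n=="scene": c.save("sc",215,190,445,285,3)
```

```text
top insert
[[393.9374 239.0223  19.       0.5035  -0.3052]
 [414.6523 244.1307  18.       0.4913  -0.3599]
 [391.2422 252.2218  16.       0.4683  -0.2972]
 [412.1579 257.3482  17.       0.4562  -0.3521]]
top nest
[[291.0069 229.1304   7.       0.5213  -0.0308]
 [325.0915 232.0884   8.       0.5158  -0.1207]]
scene insert
[[405.923  206.8958  11.       0.5015  -0.3046]
 [431.1708 213.6828  13.       0.4541  -0.3514]
 [410.9486 217.3619  14.       0.4663  -0.2964]]
scene nest
[[343.5294 224.6552   5.       0.5129  -0.1199]
 [311.1917 235.208    8.       0.5184  -0.0302]]
```

View pics/sc.png

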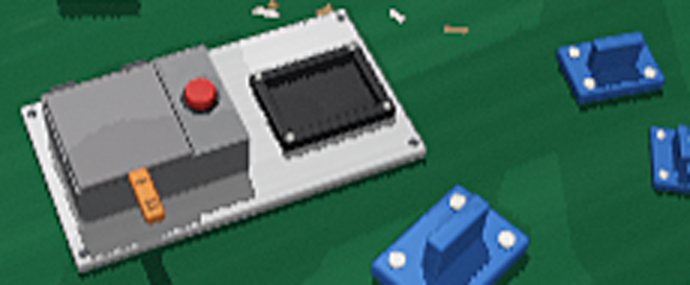

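The dots agree between the views. The insert is at about (0.479, -0.328) with yaw -12.6°, and the nest centre at about (0.550, -0.077) with yaw -3.5°. Moving now.

servo_tool(commands=[[[100,-50,-37,0,0],[100,-50,-37,0,0],[100,-50,-37,0,0],[100,-50,-37,0,0],[100,-50,-37,0,0],[100,-50,-37,0,0],[100,-50,-37,0,0],[100,-50,-37,0,0]]], force=20)

```text
clock: 1.3
eef_pos: [0.45, 0.1499, 0.2044]
eef_rot: [0.12, 0.993, 0.0, 0.0]
wrist_force: [1.0, 0.2, 0.3]
finger_gap: 1.0
grip_force: 0.0
```

servo_tool(commands=[[[60,0,0,0,10],[60,0,0,0,10],[60,0,0,0,10],[60,0,0,0,10],[60,0,0,0,10],[60,0,0,0,10],[60,0,0,0,10],[60,0,0,0,10]]])

```text
clock: 2.3
eef_pos: [0.4488, 0.1517, 0.2042]
eef_rot: [0.732, 0.682, -0.0, -0.0]
wrist_force: [0.3, -0.3, 1.1]
finger_gap: 0.599
grip_force: 0.0
```

```bash
cat >> h.py <<'E'
from scipy.spatial.transform import Rotation as Ro
def go(x,y,z,yaw=None):  # print shift (mm, present tool axes) and turn (deg) to reach target; yaw = tool-y heading, deg
    s=bot.state(); R=Ro.from_quat(s["eef_rot"]).as_matrix(); d=(np.array([x,y,z])-s["eef_pos"])*1000
    a=np.degrees(np.arctan2(R[1,1],R[0,1])); print("t",round(s["clock"],2),"pos",s["eef_pos"].round(4),"yaw",a.round(2),"tilt",R[:,2].round(4),"F",s["wrist_force"].round(2),"gap",round(s["finger_gap"],3),"grip",round(s["grip_force"],1))
    t=0 if yaw is None else a-yaw
    Rn=R@Ro.from_euler("z",t,degrees=True).as_matrix()
    print("shift(now)",(R.T@d).round(1),"turn",round(t,2),"shift(after turn)",(Rn.T@d).round(1))
E
python3 -c "
from h import *
go(.4788,-.3283,.10,-12.6)"
```

```text
t 2.3 pos [0.4488 0.1517 0.2042] yaw -4.07 tilt [-0. -0. -1.] F [ 0.26 -0.28  1.12] gap 0.599 grip 0.0
shift(now) [-476.7   64.   104.2] turn 8.53 shift(after turn) [-461.9  134.   104.2]
```

servo_tool(commands=[[[60,0,0,0,8.5],[60,-58,17,0,0],[60,-58,17,0,0],[60,-58,17,0,0],[60,-58,17,0,0],[60,-58,17,0,0],[60,-58,17,0,0],[60,-58,17,0,0]]])

```text
clock: 3.3
eef_pos: [0.4789, -0.2724, 0.2043]
eef_rot: [0.779, 0.628, 0.0, 0.0]
wrist_force: [0.4, 0.2, 0.8]
finger_gap: 0.602
grip_force: 0.0
```

servo_tool(commands=[[[60,-56,15,0,0],[60,0,0,50,0],[60,0,0,50,0],[60,0,0,0,0]]])

```text
clock: 3.8
eef_pos: [0.4805, -0.327, 0.1015]
eef_rot: [0.779, 0.628, -0.0, -0.004]
wrist_force: [0.4, -0.5, 0.3]
finger_gap: 0.598
grip_force: 0.0
```

```bash
python3 -c "
from h import *
go(.4788,-.3283,.02,-12.6)
c=Cam('top');c.save('ab',350,220,450,295,6)"
```

```text
t 3.8 pos [ 0.4805 -0.327   0.1015] yaw -12.26 tilt [-0.005   0.0053 -1.    ] F [ 0.42 -0.52  0.31] gap 0.598 grip 0.0
shift(now) [-2.  -0.9 81.5] turn 0.34 shift(after turn) [-2.  -0.9 81.5]
```

View pics/ab.png

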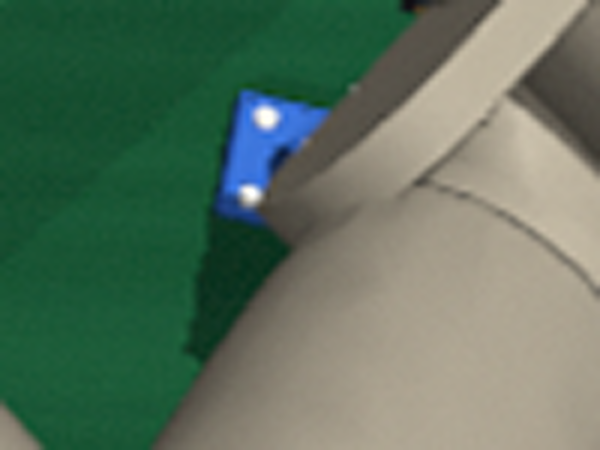

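The top view shows the insert still in place, with its left dots at about (394,239) and (391,252). The arm hides the rest. I'll descend and grip.

servo_tool(commands=[[[60,0,0,40,0],[60,-1,0,30,0],[60,0,0,8,0],[60,0,0,3,0],[60,0,0,0,0]]])

```text
clock: 4.47
eef_pos: [0.4823, -0.3297, 0.0248]
eef_rot: [0.778, 0.628, 0.0, 0.001]
wrist_force: [0.3, 0.0, -0.9]
finger_gap: 0.6
grip_force: 0.0
```

servo_tool(commands=[[[0,0,0,0,0],[0,0,0,0,0],[0,0,0,0,0],[0,0,0,0,0],[0,0,0,0,0],[0,0,0,0,0]]], force=30)

```text
clock: 5.22
eef_pos: [0.4817, -0.3291, 0.0232]
eef_rot: [0.778, 0.628, -0.0, -0.0]
wrist_force: [0.0, 0.8, -0.5]
finger_gap: 0.004
grip_force: 0.0
```

```bash
python3 -c "
from h import *
go(.55,-.0774,.10,-3.5)"
```

```text
t 5.22 pos [ 0.4817 -0.3291  0.0232] yaw -12.24 tilt [-1.e-04  1.e-04 -1.e+00] F [ 0.04  0.77 -0.5 ] gap 0.004 grip 0.0
shift(now) [260.5  13.4 -76.8] turn -8.74 shift(after turn) [255.5  52.8 -76.8]
```

The gap is 0, so the fingers closed on nothing. Looking again.

```bash
python3 -c "
from h import *
c=Cam('scene');d=Cam('top')
a=cv2.resize(c.img[165:290,330:480],None,fx=2.6,fy=2.6,interpolation=2);b=cv2.resize(d.img[210:335,330:480],None,fx=2.6,fy=2.6,interpolation=2)
cv2.imwrite('pics/miss.png',np.hstack([a,b])[:,:,::-1])
print(c.px([.4817,-.3291,.0232]),d.px([.4817,-.3291,.0232]))"
```

```text
[[418.66016755 207.02051303]] [[404.14896652 247.18316283]]
```

View pics/miss.png

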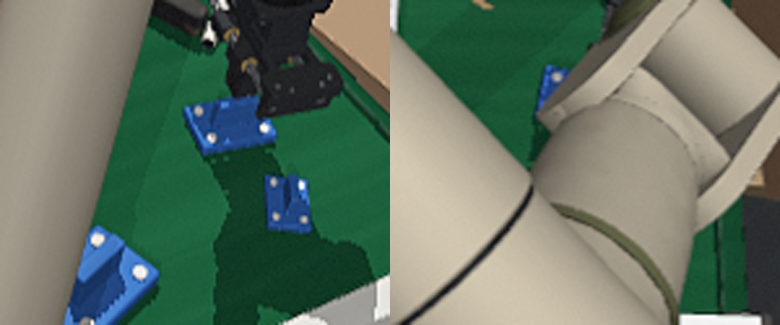

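```bash
python3 -c "
from h import *
c=Cam('scene');s=bot.state()
for z in(.023,.042,.087,.12,.17): print(z,c.px([.4817,-.3291,z]).round(0))
print(s['joints'].round(3))
hsv=cv2.cvtColor(c.img,cv2.COLOR_RGB2HSV);m=cv2.inRange(hsv,(100,120,40),(125,255,255))
k,l,st,ce=cv2.connectedComponentsWithStats(m)
for i in range(1,k):
  if st[i,4]>80 and ce[i][1]>150: print(ce[i],st[i])
sub=c.img[190:232,395:445].min(2);k,l,st,ce=cv2.connectedComponentsWithStats((sub>100).astype(np.uint8))
for i in range(1,k): print(ce[i]+[395,190],st[i,4],c.w(ce[i]+[395,190],.0145)[0,:2].round(4))
# part of the picture, coded: B blue, W white, K dark, g green, o other
for y in range(196,232):
  r=''
  for x in range(395,465):
    h,sa,v=hsv[y,x]; r+='W' if v>150 and sa<60 else 'B' if 100<=h<=125 and sa>120 and v>120 else 'b' if 100<=h<=125 and sa>120 else '.' if 50<h<95 and sa>80 else 'K' if v<70 else 'o'
  print(y,r)
"
```

```text
0.023 [[419. 207.]]
0.042 [[420. 202.]]
0.087 [[424. 191.]]
0.12 [[427. 182.]]
0.17 [[432. 168.]]
[-0.802  0.622  1.449 -0.     1.07  -0.589]
[417.70695971 212.47985348] [400 201  37  24 546]
[440.0212766  243.23404255] [431 232  19  23 329]
[369.81182796 275.8483871 ] [353 252  38  49 930]
[406.  207.2] 10 [ 0.5005 -0.3042]
[431.46153846 213.84615385] 13 [ 0.4533 -0.3517]
[411.  217.5] 12 [ 0.4659 -0.2962]
196 ......................KKKKKKKKKKKKoKKKKKKKKKKKKKKKKKKKKKKKoKKKKKKKK...
197 ......................KKKKKKKKKKKKKKKKKKKKKKKKKKKKKKKKKKKKooKKKKKKK...
198 .......................KKKKKKKKKKKKKKKKKKooKKKKKKKKKKKKKKKKKKKKKKKK...
199 ........................KKKKKKKKKKoKKKKKKKKKKKKoKKKKKKKKKKKKKKKKKK....
200 ........................KKKKKKKKKK.KKKKKKKKKKKKKKKKKKKKKKKKKKKKKKK....
201 .........................KKKKKbbbb.KKKKKKKKKKKKKKKKKKKKKKKKKKKKK......
202 ......................bBbbbbbbbbbB..KKKKKKKKKKKKKKKKKKKKKKKKKKK.......
203 ..................bbbbBBBbbBBBBBBBBKKKKKKKKKKKKKKKKKKKKKKKKKKK........
204 ..............bbBbBBBBBBBBBBBBBBBBbKKKKKKKKKKKKKKKKKKKKKKKKKKK........
205 .........b
[... 1310 characters left out ...]
.........................
223 ............bBBbbbbbb.................................................
224 .............bb.......................................................
225 ......................................................................
226 ......................................................................
227 ......................................................................
228 ......................................................................
229 ......................................................................
230 ......................................................................
231 ......................................................................
```

```bash
python3 -c "
from h import *
c=Cam('scene');s=bot.state();R=Ro.from_quat(s['eef_rot']).as_matrix();p=s['eef_pos']
print('R',R.round(3))
for z in(0,-.019,-.064,-.10):
  for x,y in((37,93),(37,-93),(-37,93),(-37,-93),(9,0),(-9,0),(0,20),(0,-20)): print(z,x,y,c.px(p+R@np.array([x/1e3,y/1e3,z])).round(0))
cv2.imwrite('pics/miss2.png',cv2.resize(c.img[120:230,380:480,::-1],None,fx=6,fy=5.4,interpolation=2))
"
```

```text
R [[ 0.212  0.977 -0.   ]
 [ 0.977 -0.212  0.   ]
 [ 0.    -0.    -1.   ]]
0 37 93 [[393. 184.]]
0 37 -93 [[420. 238.]]
0 -37 93 [[418. 179.]]
0 -37 -93 [[447. 232.]]
0 9 0 [[415. 208.]]
0 -9 0 [[422. 206.]]
0 0 20 [[416. 201.]]
0 0 -20 [[422. 213.]]
-0.019 37 93 [[394. 179.]]
-0.019 37 -93 [[421. 233.]]
-0.019 -37 93 [[419. 175.]]
-0.019 -37 -93 [[449. 228.]]
-0.019 9 0 [[417. 203.]]
-0.019 -9 0 [[424. 202.]]
-0.019 0 20 [[417. 197.]]
-0.019 0 -20 [[423. 208.]]
-0.064 37 93 [[397. 168.]]
-0.064 37 -93 [[425. 222.]]
-0.064 -37 93 [[423. 163.]]
-0.064 -37 -93 [[454. 217.]]
-0.064 9 0 [[421. 192.]]
-0.064 -9 0 [[428. 191.]]
-0.064 0 20 [[421. 185.]]
-0.064 0 -20 [[427. 197.]]
-0.1 37 93 [[399. 158.]]
-0.1 37 -93 [[429. 213.]]
-0.1 -37 93 [[426. 153.]]
-0.1 -37 -93 [[459. 208.]]
-0.1 9 0 [[424. 182.]]
-0.1 -9 0 [[431. 181.]]
-0.1 0 20 [[424. 176.]]
-0.1 0 -20 [[431. 187.]]
```

View pics/miss2.png

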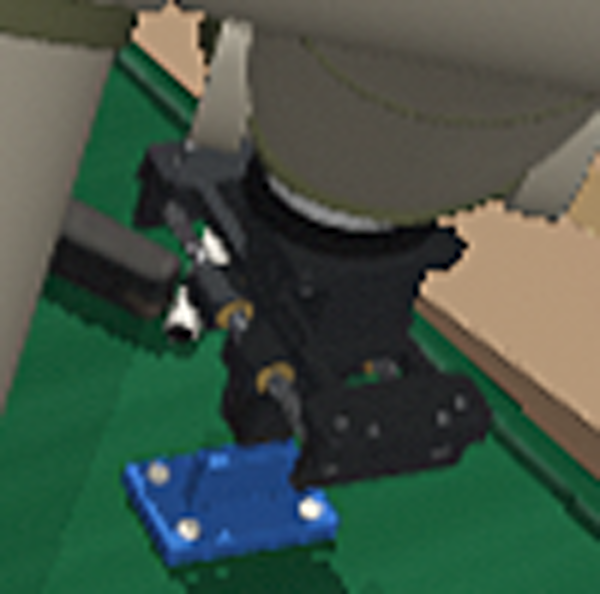

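The crop shows the shut fingertips at about (424,201), against a predicted (419,207). The insert hasn't moved, and the rib stands in front of or below the fingers. The tip height or position may not be what the pose suggests, so I'll probe the bare table beside it with the fingers shut.

servo_tool(commands=[[[0,0,0,-50,0],[0,40,0,-27,0],[0,60,0,0,0],[0,40,0,0,0],[0,0,0,30,0],[0,0,0,30,0],[0,0,0,0,0]]])

```text
clock: 6.3
eef_pos: [0.5104, -0.1917, 0.0389]
eef_rot: [0.778, 0.628, -0.001, -0.002]
wrist_force: [-1.3, 0.3, 0.7]
finger_gap: 0.005
grip_force: 0.0
```

```bash
python3 -c "
from h import *
go(.4788,-.3283,.02,-12.6)
c=Cam('scene');d=Cam('top');p=bot.state()['eef_pos'];q=c.px(p)[0].astype(int);u=d.px(p)[0].astype(int);print(q,u)
a=cv2.resize(c.img[q[1]-60:q[1]+40,q[0]-50:q[0]+50],None,fx=4,fy=5.5,interpolation=2);cv2.circle(a,(200,330),4,(255,0,255),1)
b=cv2.resize(d.img[u[1]-60:u[1]+40,u[0]-50:u[0]+50],None,fx=4,fy=5.5,interpolation=2);cv2.circle(b,(200,330),4,(255,0,255),1)
cv2.imwrite('pics/probe.png',np.hstack([a,b])[:,:,::-1])"
```

```text
t 6.3 pos [ 0.5104 -0.1917  0.0389] yaw -12.23 tilt [-0.0034  0.0022 -1.    ] F [-1.28  0.29  0.7 ] gap 0.005 grip 0.0
shift(now) [-140.2   -1.9   18.7] turn 0.37 shift(after turn) [-140.3   -1.    18.7]
[369 211] [353 233]
```

View pics/probe.png

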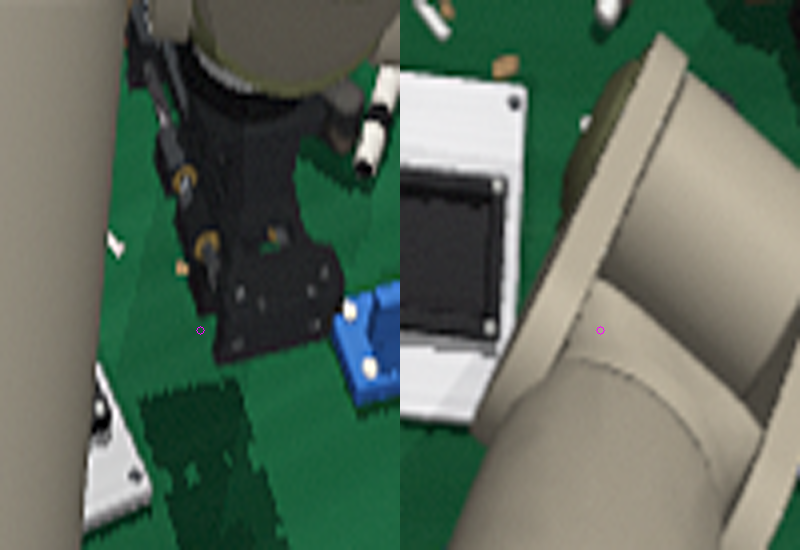

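The view shows the visible fingertip end slightly above the predicted TCP, at roughly (370,207) against (369,211). Next is the touch probe.

servo_tool(commands=[[[0,0,0,10,0],[0,0,0,10,0],[0,0,0,8,0],[0,0,0,4,0],[0,0,0,0,0]]])

```text
clock: 7.02
eef_pos: [0.5113, -0.1923, 0.008]
eef_rot: [0.778, 0.628, -0.0, -0.0]
wrist_force: [0.8, -0.1, 0.7]
finger_gap: 0.002
grip_force: 0.0
```

servo_tool(commands=[[[0,0,0,2,0],[0,0,0,2,0],[0,0,0,0,0]]])

```text
clock: 7.4
eef_pos: [0.5113, -0.1923, 0.0042]
eef_rot: [0.778, 0.628, -0.0, -0.0]
wrist_force: [0.0, -0.1, -0.7]
finger_gap: 0.005
grip_force: 0.0
```

servo_tool(commands=[[[0,0,0,2,0],[0,0,0,2,0],[0,0,0,0,0]]])

```text
clock: 7.78
eef_pos: [0.5113, -0.1923, 0.0001]
eef_rot: [0.778, 0.628, -0.0, -0.0]
wrist_force: [0.4, 0.6, -0.2]
finger_gap: 0.005
grip_force: 0.0
```

```bash
python3 -c "
from h import *
go(.4788,-.3283,.02,-12.6)"
```

```text
t 7.78 pos [ 5.113e-01 -1.923e-01  1.000e-04] yaw -12.24 tilt [-3.e-04  2.e-04 -1.e+00] F [ 0.44  0.63 -0.17] gap 0.005 grip 0.0
shift(now) [-139.8   -2.9  -20. ] turn 0.36 shift(after turn) [-139.8   -2.   -20. ]
```

servo_tool(commands=[[[0,0,0,2,0],[0,0,0,2,0],[0,0,0,0,0]]])

```text
clock: 8.15
eef_pos: [0.5113, -0.1923, -0.0039]
eef_rot: [0.778, 0.628, -0.0, -0.0]
wrist_force: [0.1, -0.3, 0.1]
finger_gap: 0.004
grip_force: 0.0
```

servo_tool(commands=[[[0,0,0,2,0],[0,0,0,2,0],[0,0,0,0,0]]])

```text
clock: 8.52
eef_pos: [0.5113, -0.1923, -0.0079]
eef_rot: [0.778, 0.628, -0.0, -0.0]
wrist_force: [-0.4, -0.3, -0.2]
finger_gap: 0.002
grip_force: 0.0
```

The reported pose plainly reads too low. I'll carry on gently until it touches.

servo_tool(commands=[[[0,0,0,2,0],[0,0,0,2,0],[0,0,0,2,0],[0,0,0,0,0]]])

```text
clock: 9.02
eef_pos: [0.5113, -0.1923, -0.0139]
eef_rot: [0.778, 0.628, -0.0, -0.0]
wrist_force: [0.3, -0.6, -0.3]
finger_gap: 0.005
grip_force: 0.0
```

servo_tool(commands=[[[0,0,0,2,0],[0,0,0,2,0],[0,0,0,2,0],[0,0,0,0,0]]])

```text
clock: 9.52
eef_pos: [0.5113, -0.1923, -0.02]
eef_rot: [0.778, 0.628, -0.0, -0.0]
wrist_force: [-0.7, -0.2, 0.0]
finger_gap: 0.006
grip_force: 0.0
```

servo_tool(commands=[[[0,0,0,2,0],[0,0,0,1,0],[0,0,0,1,0],[0,0,0,0,0]]])

```text
clock: 10.02
eef_pos: [0.5113, -0.1923, -0.0238]
eef_rot: [0.778, 0.628, -0.0, -0.0]
wrist_force: [-0.2, -0.0, 0.5]
finger_gap: 0.007
grip_force: 0.0
```

servo_tool(commands=[[[0,0,0,1,0],[0,0,0,1,0],[0,0,0,1,0],[0,0,0,0,0]]])

```text
clock: 10.52
eef_pos: [0.5113, -0.1923, -0.0268]
eef_rot: [0.778, 0.628, -0.0, -0.0]
wrist_force: [0.1, -0.1, -0.0]
finger_gap: 0.005
grip_force: 0.0
```

servo_tool(commands=[[[0,0,0,1,0],[0,0,0,1,0],[0,0,0,1,0],[0,0,0,0,0]]])

```text
clock: 11.02
eef_pos: [0.5113, -0.1923, -0.0298]
eef_rot: [0.778, 0.628, -0.0, -0.0]
wrist_force: [0.3, 0.6, 1.0]
finger_gap: 0.001
grip_force: 0.0
```

servo_tool(commands=[[[0,0,0,2,0],[0,0,0,1,0],[0,0,0,1,0],[0,0,0,0,0]]])

```text
clock: 11.52
eef_pos: [0.5113, -0.1923, -0.0338]
eef_rot: [0.778, 0.628, -0.0, -0.0]
wrist_force: [-0.3, 0.5, -0.2]
finger_gap: 0.005
grip_force: 0.0
```

servo_tool(commands=[[[0,0,0,1,0],[0,0,0,1,0],[0,0,0,1,0],[0,0,0,0,0]]])

```text
clock: 12.02
eef_pos: [0.5115, -0.1924, -0.0342]
eef_rot: [0.778, 0.628, 0.0, 0.001]
wrist_force: [-7.8, 3.7, 28.3]
finger_gap: 0.006
grip_force: 14.2
```

Contact at a reported z of -0.034, so true tip height is the reported value plus 34 mm. I'll back off and regrasp with that offset.

servo_tool(commands=[[[0,0,0,-40,0],[70,0,0,-45,0],[70,-50,0,0,0.3],[70,-50,0,0,0],[70,-40,-2,0,0],[70,0,0,0,0]]])

```text
clock: 12.78
eef_pos: [0.4785, -0.3309, 0.0481]
eef_rot: [0.781, 0.624, -0.0, 0.0]
wrist_force: [-0.5, 0.5, 0.3]
finger_gap: 0.551
grip_force: 0.0
```

```bash
sed -i 's/-s\["eef_pos"\])\*1000/-s["eef_pos"]-[0,0,.0341])*1000/' h.py; python3 -c "
from h import *
go(.4788,-.3283,.022,-12.6)"
```

```text
t 12.78 pos [ 0.4785 -0.3309  0.0481] yaw -12.74 tilt [ 2.e-04 -5.e-04 -1.e+00] F [-0.47  0.49  0.35] gap 0.551 grip 0.0
shift(now) [ 2.7 -0.3 60.2] turn -0.14 shift(after turn) [ 2.7 -0.3 60.2]
```

servo_tool(commands=[[[70,2.5,0,20,0],[70,0,0,20,0],[70,0,0,15,0],[70,0,0,5,0],[70,0,0,0,0]]])

```text
clock: 13.4
eef_pos: [0.48, -0.326, -0.0117]
eef_rot: [0.78, 0.626, 0.0, -0.0]
wrist_force: [0.0, 0.3, -0.5]
finger_gap: 0.703
grip_force: 0.0
```

servo_tool(commands=[[[0,0,0,0,0],[0,0,0,0,0],[0,0,0,0,0],[0,0,0,0,0],[0,0,0,0,0]]], force=30)

```text
clock: 14.02
eef_pos: [0.4798, -0.3262, -0.0117]
eef_rot: [0.78, 0.626, -0.0, -0.0]
wrist_force: [-1.0, 0.9, 1.0]
finger_gap: 0.157
grip_force: 0.3
```

servo_tool(commands=[[[0,0,0,0,0],[0,0,0,0,0]]])

```text
clock: 14.28
eef_pos: [0.4797, -0.3262, -0.0117]
eef_rot: [0.78, 0.626, -0.0, -0.0]
wrist_force: [-1.0, 0.3, 1.5]
finger_gap: 0.135
grip_force: 30.0
```

```bash
cat >> h.py <<'E'
def dots(n,box,z,hi=25):
    c=Cam(n); x0,y0,x1,y1=box; sub=c.img[y0:y1,x0:x1].astype(int).min(2); k,l,st,ce=cv2.connectedComponentsWithStats((sub>100).astype(np.uint8))
    for i in range(1,k):
        if 4<st[i,4]<hi:
            ys,xs=np.where(cv2.dilate((l==i).astype(np.uint8),np.ones((3,3)))>0); w=np.clip(sub[ys,xs]-60,0,None)
            p=np.array([np.average(xs,weights=w)+x0,np.average(ys,weights=w)+y0]); print(n,p.round(1),st[i,4],c.w(p,z)[0,:2].round(4))
E
python3 -c "
from h import *
go(.55,-.0774,.12,-3.5)
dots('scene',(395,190,445,232),.0145); dots('top',(380,228,428,268),.0145)"
```

```text
t 14.28 pos [ 0.4797 -0.3262 -0.0117] yaw -12.54 tilt [-1.e-04  1.e-04 -1.e+00] F [-1.    0.26  1.48] gap 0.135 grip 30.0
shift(now) [258.1  14.6 -97.6] turn -9.04 shift(after turn) [252.6  54.9 -97.6]
scene [405.7 206.7] 13 [ 0.5022 -0.3044]
scene [410.8 217.3] 10 [ 0.4667 -0.2963]
top [393.6 238.1] 10 [ 0.5058 -0.3045]
```

servo_tool(commands=[[[0,0,0,-20,0],[0,0,0,-45,-9],[0,60,13,0,0],[0,60,13,0,0],[0,60,13,0,0],[0,60,13,0,0],[0,14,3,0,0],[0,0,0,0,0]]])

```text
clock: 15.38
eef_pos: [0.5505, -0.0758, 0.0531]
eef_rot: [0.728, 0.685, -0.0, 0.0]
wrist_force: [-0.3, 0.3, -1.0]
finger_gap: 0.131
grip_force: 30.0
```

```bash
python3 -c "
from h import *
go(.5501,-.0754,.040,-3.5)
dots('scene',(280,170,370,250),.016+.05); dots('top',(270,180,345,250),.016+.05)"
```

```text
t 15.38 pos [ 0.5505 -0.0758  0.0531] yaw -3.45 tilt [-1.e-04 -2.e-04 -1.e+00] F [-0.27  0.27 -0.96] gap 0.131 grip 30.0
shift(now) [ 0.4 -0.4 47.2] turn 0.05 shift(after turn) [ 0.4 -0.4 47.2]
scene [282.5 170.2] 6 [ 0.7208 -0.0426]
scene [315.6 215.6] 13 [ 0.5428 -0.0533]
scene [343.5 224.7] 5 [ 0.4886 -0.1025]
```

servo_tool(commands=[[[0,0,-0.4,25,0],[0,0,0,10,0],[0,0,0,3,0],[0,0,0,3,0],[0,0,0,0,0]]], force=20)

```text
clock: 16.1
eef_pos: [0.5501, -0.0762, 0.0125]
eef_rot: [0.729, 0.685, 0.0, 0.0]
wrist_force: [0.3, -0.8, -1.1]
finger_gap: 0.136
grip_force: 20.0
```

servo_tool(commands=[[[0,0,0,2,0],[0,0,0,1,0],[0,0,0,0,0]]])

```text
clock: 16.48
eef_pos: [0.55, -0.076, 0.0092]
eef_rot: [0.729, 0.685, -0.0, -0.0]
wrist_force: [0.8, -0.1, -1.3]
finger_gap: 0.133
grip_force: 20.0
```

It's below the nest rim with no force, so it is entering the pocket.

servo_tool(commands=[[[0,0,0,2,0],[0,0,0,1.5,0],[0,0,0,0,0]]])

```text
clock: 16.85
eef_pos: [0.5499, -0.076, 0.0056]
eef_rot: [0.729, 0.685, -0.0, -0.0]
wrist_force: [1.0, -0.3, -0.8]
finger_gap: 0.134
grip_force: 20.0
```

servo_tool(commands=[[[0,0,0,1,0],[0,0,0,0.7,0],[0,0,0,0,0]]])

```text
clock: 17.23
eef_pos: [0.5501, -0.0761, 0.0045]
eef_rot: [0.729, 0.685, 0.0, 0.0]
wrist_force: [-1.7, 1.0, 4.3]
finger_gap: 0.134
grip_force: 20.0
```

It's seated, with floor contact at the expected height. Releasing and lifting.

servo_tool(commands=[[[0,0,0,-0.5,0],[40,0,0,0,0],[40,0,0,0,0],[40,0,0,-15,0],[40,0,0,-40,0],[40,0,0,-45,0],[40,60,0,0,-10],[40,0,0,0,-10]]])

```text
clock: 18.23
eef_pos: [0.5537, -0.0133, 0.1063]
eef_rot: [0.595, 0.804, 0.001, 0.001]
wrist_force: [-0.3, -0.1, 0.0]
finger_gap: 0.4
grip_force: 0.0
```

servo_tool(commands=[[[40,0,0,0,-10],[40,0,0,0,-10],[40,0,0,0,-10],[40,0,0,0,-10],[40,0,0,0,-10],[40,0,0,0,-10],[40,0,0,0,-10]]])

```text
clock: 19.1
eef_pos: [0.5538, -0.0162, 0.1056]
eef_rot: [0.028, 1.0, -0.0, 0.001]
wrist_force: [0.9, -0.9, 0.1]
finger_gap: 0.397
grip_force: 0.0
```

```bash
python3 -c "
from h import *
go(.489,.1073,.11,86.5)
c=Cam('scene');d=Cam('top')
for q in((c,'scene',(290,185,365,250)),(d,'top',(280,190,340,245))): dots(q[1],q[2],.0305)"
```

```text
t 19.1 pos [ 0.5538 -0.0162  0.1056] yaw 86.79 tilt [ 1.e-03 -3.e-04 -1.e+00] F [ 0.89 -0.89  0.14] gap 0.397 grip 0.0
shift(now) [ 71.6 119.7  29.6] turn 0.29 shift(after turn) [ 72.3 119.3  29.6]
scene [302.8 193.6] 22 [ 0.6486 -0.0697]
scene [346.8 194.8] 14 [ 0.5943 -0.175 ]
scene [309.6 216.8] 15 [ 0.5698 -0.0512]
scene [335.2 220.7] 16 [ 0.5305 -0.105 ]
scene [343.5 224.7] 5 [ 0.5104 -0.1182]
scene [314.7 227.3] 16 [ 0.534  -0.0478]
scene [311.2 235.2] 8 [ 0.5159 -0.0288]
top [319.6 225.6] 17 [ 0.5321 -0.1058]
top [325.1 232.1] 8 [ 0.5153 -0.1203]
```

The insert sits square: its dots give a centre within about 1.5 mm of the nest centre, and yaw -3.5°. Now the tongue.

servo_tool(commands=[[[45,24,40,0,0.3],[45,24,40,0,0],[45,24,40,0,0],[45,0,0,30,0],[45,0,0,0,0]]])

```text
clock: 19.92
eef_pos: [0.4886, 0.1086, 0.0737]
eef_rot: [0.034, 0.999, -0.0, -0.002]
wrist_force: [-0.2, -0.3, -0.3]
finger_gap: 0.455
grip_force: 0.0
```

```bash
python3 -c "
from h import *
go(.489,.1073,.043,86.5)
d=Cam('top');c=Cam('scene')
for q,z in((c,.068),(d,.068)):
  m=cv2.inRange(cv2.cvtColor(q.img,cv2.COLOR_RGB2HSV),(6,170,120),(16,255,255));m[:200]=0;m[280:]=0;m[:,320:]=0;m[:,:200]=0
  ys,xs=np.where(m>0);print(len(xs),xs.min() if len(xs) else 0)
c.save('tg',190,170,340,290,5)"
```

```text
t 19.93 pos [0.4886 0.1086 0.0737] yaw 86.06 tilt [-0.0032 -0.     -1.    ] F [-0.17 -0.29 -0.35] gap 0.455 grip 0.0
shift(now) [-0.7 -1.2 64.8] turn -0.44 shift(after turn) [-0.6 -1.2 64.8]
0 0
0 0
```

View pics/tg.png

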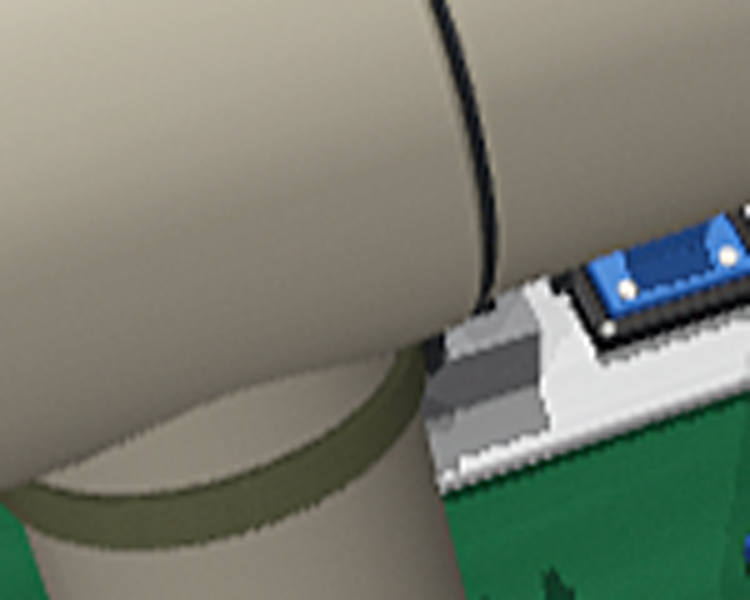

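The crop shows the insert seated flat in the nest, with its dots at (315,228) and (335,221). The arm hides the tongue, so I'll go down by measurement, watching force.

servo_tool(commands=[[[45,0,-1,20,0.4],[45,0,0,20,0],[45,0,0,15,0],[45,0,0,9,0],[45,0,0,0,0]]], force=12)

```text
clock: 20.65
eef_pos: [0.4899, 0.107, 0.0108]
eef_rot: [0.037, 0.999, -0.0, 0.0]
wrist_force: [0.4, 0.4, 0.4]
finger_gap: 0.446
grip_force: 0.0
```

servo_tool(commands=[[[0,0,0,0,0],[0,0,0,0,0],[0,0,0,0,0],[0,0,0,0,0],[0,0,0,0,0]]])

```text
clock: 21.28
eef_pos: [0.4899, 0.108, 0.0109]
eef_rot: [0.037, 0.999, 0.001, 0.0]
wrist_force: [-0.1, 5.3, -0.1]
finger_gap: 0.178
grip_force: 12.0
```

The tongue is gripped (gap 15.7 mm). Now the gentle pull in small steps.

servo_tool(commands=[[[0,0,1,0,0],[0,0,0,-1,0],[0,0,0,-1,0],[0,0,0,0,0]]])

```text
clock: 21.78
eef_pos: [0.4898, 0.1082, 0.0126]
eef_rot: [0.037, 0.999, -0.0, 0.0]
wrist_force: [1.4, 0.7, -2.1]
finger_gap: 0.176
grip_force: 12.0
```

servo_tool(commands=[[[0,0,0,-1,0],[0,0,0,-1,0],[0,0,0,0,0]]])

```text
clock: 22.15
eef_pos: [0.4899, 0.1082, 0.0147]
eef_rot: [0.037, 0.999, -0.0, 0.0]
wrist_force: [3.0, -0.8, -1.6]
finger_gap: 0.184
grip_force: 12.0
```

servo_tool(commands=[[[0,0,0,-1,0],[0,0,0,-0.5,0],[0,0,0,0,0]]])

```text
clock: 22.52
eef_pos: [0.4899, 0.1082, 0.0161]
eef_rot: [0.037, 0.999, -0.0, 0.0]
wrist_force: [3.6, -0.5, -0.8]
finger_gap: 0.18
grip_force: 12.0
```

servo_tool(commands=[[[0,0,0,-1,0],[0,0,0,-0.5,0],[0,0,0,0,0]]])

```text
clock: 22.9
eef_pos: [0.4899, 0.1083, 0.0176]
eef_rot: [0.037, 0.999, -0.0, 0.0]
wrist_force: [5.2, -0.6, -1.7]
finger_gap: 0.179
grip_force: 12.0
```

servo_tool(commands=[[[0,-0.4,0,-1,0],[0,0,0,-0.5,0],[0,0,0,0,0]]])

```text
clock: 23.28
eef_pos: [0.49, 0.1082, 0.019]
eef_rot: [0.037, 0.999, -0.0, -0.0]
wrist_force: [3.5, -2.2, -1.9]
finger_gap: 0.181
grip_force: 12.0
```

servo_tool(commands=[[[0,-0.1,0,-1,0],[0,-0.1,0,-0.5,0],[0,0,0,0,0]]])

```text
clock: 23.65
eef_pos: [0.49, 0.1082, 0.0205]
eef_rot: [0.037, 0.999, -0.0, -0.0]
wrist_force: [2.0, -1.5, -1.4]
finger_gap: 0.179
grip_force: 12.0
```

It has risen nearly 10 mm with under 2 N, beyond the 8 mm limit of a caught catch. The catch isn't holding, so no button press. I'll lift along the arc.

servo_tool(commands=[[[0,-1,0,-7.6,0],[0,-1.3,0,-7.7,0],[0,-1.9,0,-7.5,0],[0,-2.2,0,-7.4,0],[0,0,0,0,0]]])

```text
clock: 24.28
eef_pos: [0.4963, 0.1078, 0.0512]
eef_rot: [0.037, 0.999, 0.0, -0.0]
wrist_force: [-3.3, -1.0, -0.4]
finger_gap: 0.18
grip_force: 12.0
```

```bash
python3 -c "
from h import *
go(.489,.1073,.043,86.5);print(bot.state()['wrist_force'])"
```

```text
t 24.27 pos [0.4963 0.1078 0.0512] yaw 85.76 tilt [-5.e-04  1.e-04 -1.e+00] F [-3.33 -0.99 -0.37] gap 0.18 grip 12.0
shift(now) [ 7.2 -1.1 42.3] turn -0.74 shift(after turn) [ 7.2 -1.  42.3]
[-3.32961905 -0.98784057 -0.37277766]
```

servo_tool(commands=[[[0,-2.5,0,-7.2,0],[0,-3.1,0,-7.1,0],[0,-3.6,0,-6.9,0],[0,-4,0.1,-6.6,0],[0,0,0,0,0]]])

```text
clock: 24.9
eef_pos: [0.5103, 0.107, 0.0791]
eef_rot: [0.037, 0.999, 0.0, 0.0]
wrist_force: [-2.4, 1.7, 0.6]
finger_gap: 0.18
grip_force: 12.0
```

servo_tool(commands=[[[0,-4.4,0.1,-6.4,0],[0,-4.7,0.1,-6.1,0],[0,-4.8,0.1,-5.3,0],[0,-4.8,0.1,-5,0],[0,0,0,0,0],[0,0,0,0,0]]])

```text
clock: 25.65
eef_pos: [0.5286, 0.1059, 0.1013]
eef_rot: [0.037, 0.999, -0.0, 0.0]
wrist_force: [0.1, 0.4, -1.9]
finger_gap: 0.182
grip_force: 12.0
```

```bash
python3 -c "
from h import *
go(.489,.1073,.043,86.5);s=bot.state();print(s['wrist_force'],s['joint_velocities'].round(3))
dots('scene',(298,205,365,250),.0305)
c=Cam('scene');m=cv2.inRange(cv2.cvtColor(c.img,cv2.COLOR_RGB2HSV),(6,170,120),(16,255,255));m[:150]=0;m[280:]=0;m[:,320:]=0;m[:,:200]=0
ys,xs=np.where(m>0);print(len(xs),xs.mean(),ys.mean())"
```

```text
t 25.65 pos [0.5286 0.1059 0.1013] yaw 85.76 tilt [ 5.e-04 -0.e+00 -1.e+00] F [ 0.05  0.41 -1.87] gap 0.182 grip 12.0
shift(now) [39.7 -1.5 92.4] turn -0.74 shift(after turn) [39.7 -1.  92.4]
[ 0.05309294  0.41036903 -1.86838218] [ 0.002  0.001  0.003 -0.003 -0.002 -0.001]
scene [301.  206.4] 15 [ 0.6105 -0.046 ]
scene [309.6 216.7] 15 [ 0.5701 -0.0513]
scene [335.2 220.7] 16 [ 0.5305 -0.105 ]
scene [343.5 224.6] 5 [ 0.5105 -0.1182]
scene [314.7 227.3] 16 [ 0.534  -0.0478]
scene [311.2 235.2] 8 [ 0.5159 -0.0288]
0 nan nan<string>:6: RuntimeWarning: Mean of empty slice.
  ret = ret.dtype.type(ret / rcount)
```

The tongue has risen 90 mm and moved back 39 mm, which is 45° on the arc. It's still gripped with a spring load of about 1.9 N, and the insert hasn't shifted. Handing in.

```bash
python3 -c "
from rig import bot
print(bot.hand_in())"
```

```text
the job is handed in; nothing more can be done
None
```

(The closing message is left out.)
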